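# Snap the cover onto the tube block with the hand press

## Robot

A 6-joint arm with a two-finger parallel gripper is mounted at the origin on the work surface. World frame = base frame: x ahead of the robot, y to its left, z up, the work surface at z = 0. Lengths are in mm, angles in degrees, forces in N, time in s.
With the tool pointing down it reaches from about 300 to 850 mm from the base axis. Payload 5.4 kg.
Tool frame: the origin (TCP) lies on the centre line of the jaws, within the pads' length; the fingertips stand 22 mm ahead of it and the grasp point (between the pads) lies 3 mm ahead of it; x points along the fingers, z is the direction in which the jaws open and shut, and the axes are right-handed (so a half turn about x gives the same grasp; the last joint's range is limited). The gripper opens to 85 mm and grips with 20 to 120 N. Pads are 22 mm wide; open, the fingers measure 114 mm over their backs; the gripper's body (76 mm by 85 mm) begins 54 mm behind the grasp point. The pads swing forward as they close: fully open they stand 13 mm farther back than shut.
Start: joints at [52.477, 9.076, 91.501, -0, 79.423, -12.038], TCP at [247.417, 519.029, 253.299] pointing down, gripper open.
Joint ranges: [-166.64, 166.64], [-54.1, 131.32], [10.49, 154.53], [-73.88, 253.88], [9.74, 151.15], [-171.62, 171.62]. Speed limits (degrees/s): [147.25, 147.25, 180, 180, 180, 180].

## Interface

Orientations are given as [roll, pitch, yaw] about the fixed x, y, z axes, in that order (R = Rz(yaw) Ry(pitch) Rx(roll)).
In Python, from rig import get_obs, get_image, finish_job gives the robot as it stands.
- The arm moves only by the shell command python3 -m handwheel 'ROWS' [FORCE]. ROWS is JSON, a list that holds one entry, the list of rows, each a list of 7 numbers: the closure, from -1 (fully open) to 1 (shut), so that 0 is half open, then the shift along the world's x, y, z in mm, then the turn, a rotation vector about the world's x, y, z in rad. In form: [[[jaw, dx, dy, dz, wx, wy, wz], ...]]. A call has 1 to 20 rows; each row shifts and turns the commanded pose from where the row before left it; what a row does not reach is not made up. A row lasts 1/8 s, in which the tool goes at most 62.5 mm and 10.7 degrees, less where a joint would pass 70% of its speed; a pose out of reach is approached as far as the arm can. A call with a gripper value outside its range is refused whole. The fingers move at their own pace and stop on an object; FORCE is the grip in N (left out, the last holds). Time passes only in rows, so rows that do not move let the fingers close. It gives the time, the measured TCP pose, the force and the opening at its end, in the units of the state.
- get_obs(): the state, without advancing time (a new reading comes with each control period).
- get_image(name): name is "side" or "top" or "wrist"; returns a dict with "color" (480x640x3 uint8, blue, green, red), "z_map" (480x640 float32, mm along the optical axis (not along the pixel's ray), 0 where there is no reading), "fovy" (degrees; the focal length in pixels is half the picture's height over the tangent of half this angle, whatever the lens; pixels are square), "cx", "cy" (the principal point, pixels), "k1" (the pictures are not rectified: a ray, as slopes to the right and down, at radius r is drawn at 1 + k1 r^2 times it, then the intrinsics apply), "rvec" (rotation vector, rad) and "tvec" (3), from world to camera coordinates, as OpenCV has them. Camera axes: x right, y down, z forward; pixel columns grow to the right and rows downward; lengths in mm; the calibration is good to about 2 mm. A picture is of the moment at which its call begins.
- finish_job(): hands the job in, once; it reports no verdict.
The state is a dict: "time": time; "joints": joint angles; "joint_velocities": joint speeds; "effort": joint torques, N m; "tool_pos": TCP position; "orientation": TCP orientation; "ft_force": force on the tool from outside, world axes, zero at the start; "ft_torque": the same for the moment, N m; "opening": finger opening in mm.
Only numpy, scipy, OpenCV 4.12 (cv2) and the standard library are available. Lean on these libraries where they do the work, as an engineer would, in place of code of your own. Each camera call takes 0.05 s, during which the arm holds its last target.

## Task

Set the long white cover on the tube block between its two steel end clips and let go of it; then take the hand press by its handle and press it squarely and centrally on the cover until both clips snap over the cover's end lips and it is fully home. Do not push the cover home with the gripper itself. Finally stand the press upright back on its grey rubber pad, and leave the spray bottle, beaker, tip box and short spare cover where they are.

Things in the scene. Friction and masses are not known exactly. Their poses are not given: they have to be found in the camera images.
- block: Aluminium tube block fixed to the bench, foot plate 170 x 80 x 10 mm. Origin: centre of its underside, at bench height; x along its length, z up; same when turned 180 degrees. Four steel corner guides (at x = +-40 mm, 16 mm long) stand 60 mm apart in y up to 75 mm height, then flare outward to 91 mm. Its middle 60 mm is only 44 mm wide, so fingers can pass beside it.
- block_seat (a point): Centre of the block's rigid seat, 50 mm above the bench: the cover's underside ends here when home. Steel clips stand at both ends, 30 mm wide, 80 mm high; their sloped tops (25 degrees off upright) lead the cover in; catches at x = +-51 mm, their undersides 57 mm above the bench. Push needed on the cover: rising to 13-18 N half-way down the 19 mm, then 6-10 N, then rigid at the seat.
- tray (a joint): Grey sprung tray in the block (92 x 40 mm, twelve flat tube caps). 0: its top is 69 mm above the bench; grows in m as it is pressed, to 0.019 level with the seat. 2.7 N to start it, 5.5 N at the bottom. The cover laid on it rests 19 mm above the seat.
- clip_far (a joint): Spring clip at the block's +x end: 0 when upright (closed), grows in rad as it is bent outward, about 0.09 while the lip passes; springs back to 0 when the lip is under its catch.
- clip_near (a joint): Spring clip at the block's -x end, the same.
- cover_mid (a point): Centre (half-way up) of the long white plastic cover, loose, lying flat right side up on the bench at the start. Body 96 x 56 x 24 mm (x, y, z), with a lip 6 mm high at its foot that makes it 110 mm long at the bottom; flat plain top. x along its length, z up; it may be fitted either way round. About 0.13 kg. Home: centre 62 mm above the bench; laid on the sprung tray: about 81 mm.
- press_grip (a point): Centre of the hand press's handle, a grey bar 70 x 24 x 34 mm (x, y, z), 66 mm above the underside of its foot. x along bar and foot, z up. The press is like a big hand stamp: foot plate 90 x 44 x 14 mm, steel stem 30 x 18 mm, the bar on top; 83 mm high, about 0.35 kg, loose, standing on its pad at the start.
- press_foot (a point): Centre of the underside of the hand press's foot.
- pad_top (a point): Centre of the top of the light grey rubber pad where the press stands at the start and must stand at the end: 130 x 84 x 5 mm, fixed to the bench, x along its length.
- spray: Green spray bottle with white head, bystander, loose: 66 mm across, 186 mm high, origin at the centre of its underside.
- beaker: Glass beaker with scissors standing in it, bystander, loose: 62 mm across, 152 mm high over the scissors, origin at the centre of its underside.
- tipbox: White tip box with clear lid, bystander, loose: 112 x 77 x 57 mm, origin at the centre of its underside.
- spare_mid (a point): Centre (half-way up) of the short spare cover, a bystander: like the long cover, but 62 mm long (76 mm over the lips), too short for this block.
Mind the look-alikes: they are no part of the job. Of the things that look like the part that bears press_grip, the largest one is meant.

How it is judged (in metres and radians):
On the way, in this order (a step that is already met when the one before it is completed fails the run):
1. the long cover lies level on the block's sprung tray between the clips, still proud, and the gripper has let go of it (z of cover_mid in the frame of block between 0.072 and 0.09 m and x of cover_mid in the frame of block between -0.008 and 0.008 m and y of cover_mid in the frame of block between -0.006 and 0.006 m and angle between cover_mid's own z axis and vertical below 0.12 rad and contact force between the fingers and cover below 0.2 N), for 0.2 s.
2. the press, upright, centred (within 15 mm) and in line (within 0.2 rad) on the cover, has pushed it home, and both clips have closed over its lips (z of cover_mid in the frame of block between 0.058 and 0.065 m and x of cover_mid in the frame of block between -0.006 and 0.006 m and y of cover_mid in the frame of block between -0.006 and 0.006 m and angle between cover_mid's own z axis and vertical below 0.05 rad and value of joint each of clip_far, clip_near below 0.04 rad and contact force between press and cover above 2 N and angle between press_foot's own z axis and vertical below 0.12 rad and horizontal distance between press_foot and cover_mid below 0.015 m and angle between the x axis of press_foot and the x axis of cover_mid, either way round below 0.2 rad), for 0.1 s.
At the end, for the whole second after the job is handed in: the long cover is home in the block (centre under 65 mm above the bench, within 6 mm of the block's centre lines, level within 0.05 rad) with both clips closed (under 0.04 rad), and the press stands upright (0.08 rad) on its pad, within 30 mm of the pad's centre, released and at rest (z of cover_mid in the frame of block between 0.058 and 0.065 m and x of cover_mid in the frame of block between -0.006 and 0.006 m and y of cover_mid in the frame of block between -0.006 and 0.006 m and angle between cover_mid's own z axis and vertical below 0.05 rad and value of joint each of clip_far, clip_near below 0.04 rad and horizontal distance between press_foot and pad_top below 0.03 m and distance between press_foot and pad_top below 0.031 m and angle between press_foot's own z axis and vertical below 0.08 rad and linear speed of each of press, cover below 0.02 m/s); the robot touches nothing.
It fails at once if the gripper or arm pushes the cover down into the clips itself, without the press (z of cover_mid in the frame of block below 0.07 m and horizontal distance between cover_mid and block below 0.03 m and contact force between any of the fingers, the arm and cover above 2 N).
It fails at once if the spray bottle, beaker, tip box or spare cover is moved by more than 30 mm or tipped over (distance of any of spray, beaker, tipbox, spare_mid from where it was at the start of the episode above 0.03 m or angle between any of spray, beaker, tipbox, spare_mid's own z axis and vertical above 0.4 rad).
It also fails if it takes over 70 s, if anything falls off the work surface, if the arm or the gripper's body presses on something with over 40 N, if the wrist force passes 120 N, or if a joint passes its speed limit or range.

## Working session

There is one attempt and no reset: what is moved stays moved. The work goes in short steps, Python scripts to look and compute and a shell command to move; the robot and the scene stay as the last step left them, time stands still between calls to the robot, and variables do not carry over. Pictures are saved under pics/ and viewed, and the job is handed in when it is done.

```bash
ls; mkdir -p pics; cat > h.py <<'E'
import numpy as np, cv2
from rig import get_obs, get_image, finish_job
def K(im):
    f=240/np.tan(np.radians(im["fovy"])/2); return f
def pts(im):
    """world xyz per pixel from z_map"""
    f=K(im); v,u=np.mgrid[0:480,0:640].astype(float)
    c=np.array([[f,0,im["cx"]],[0,f,im["cy"]],[0,0,1]]); d=np.array([im["k1"],0,0,0,0],float)
    n=cv2.undistortPoints(np.stack([u.ravel(),v.ravel()],1)[:,None],c,d).reshape(480,640,2)
    z=im["z_map"]; P=np.dstack([n*z[...,None],z])
    R=cv2.Rodrigues(np.array(im["rvec"],float))[0]; t=np.array(im["tvec"],float)
    W=(P-t.reshape(3))@R; W[z<=0]=np.nan
    return W
def plane(im,uv,h):
    f=K(im); c=np.array([[f,0,im["cx"]],[0,f,im["cy"]],[0,0,1]]); d=np.array([im["k1"],0,0,0,0],float)
    n=cv2.undistortPoints(np.array(uv,float).reshape(-1,1,2),c,d).reshape(-1,2)
    R=cv2.Rodrigues(np.array(im["rvec"],float))[0]; t=np.array(im["tvec"],float).reshape(3)
    o=-R.T@t; D=np.c_[n,np.ones(len(n))]@R
    return o+D*((h-o[2])/D[:,2])[:,None]
E
python3 - <<'E'
from h import *
for n in("top","side","wrist"):
    im=get_image(n); cv2.imwrite(f"pics/{n}0.png",im["color"]); np.save(f"pics/{n}0.npy",im,allow_pickle=True)
    print(n,im["fovy"],im["cx"],im["cy"],im["k1"],im["rvec"],im["tvec"],(im["z_map"]>0).mean())
print(get_obs())
E
```

```text
pics
top 44.22325556698579 316.29032460194685 246.09155009966307 -0.06690637921417261 [ 2.09347622 -2.13411635  0.17720331] [  76.93073262  571.23521562 1340.71188752] 0.9959602864583333
side 47.037399142456735 313.9901345410267 239.4388505941236 -0.0881547694376728 [ 2.29693784 -0.09701822  0.0611204 ] [-562.72150058  129.34108172 1291.30595297] 0.9959244791666667
wrist 59.981097348564525 317.9830923331448 242.42078400498377 -0.09451005789990344 [-2.43987112 -1.54174833 -0.2231012 ] [-574.20004371  -38.63305125  378.68218061] 0.9958072916666667
{'time': 0.15, 'joints': array([ 5.24779152e+01,  9.10500524e+00,  9.15541794e+01,  7.37227845e-04,
        7.94246346e+01, -1.20380097e+01]), 'joint_velocities': array([-0.0854047 , -0.10351538, -0.25692063,  0.08576145, -0.0708446 ,
       -0.08066867]), 'effort': array([ 7.77425939e-04, -3.96378779e+01, -3.31785214e+01, -2.64182827e-04,
        5.50788871e-03,  4.89183844e-05]), 'tool_pos': array([247.15028367, 518.69988663, 252.5491187 ]), 'orientation': array([ 167.46675555,   89.9161777 , -128.01745541]), 'ft_force': array([-0.04022488,  0.49888562, -0.93240557]), 'ft_torque': array([-0.0423217 ,  0.02680716,  0.04137348]), 'opening': 85.31403291814199}
```

View pics/top0.png

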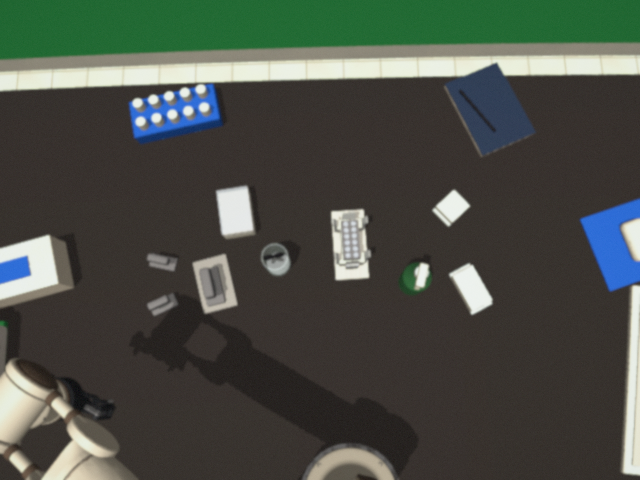

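View pics/side0.png

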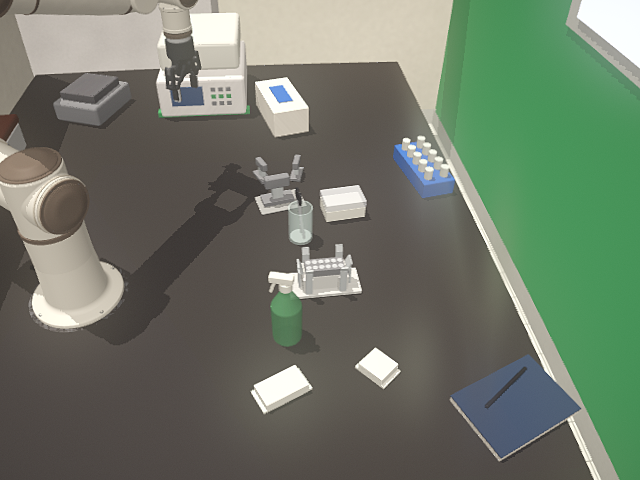

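The top view shows the block at (350,244), the long cover at (471,288), the short spare at (451,207), the tip box at (235,211), the beaker at (276,259) and the spray at (417,277). There are three press-like things, at (213,283), (161,261) and (162,303). The one at (213,283) is the largest and stands on the grey pad. I'll confirm it in a crop and measure.

```bash
python3 - <<'E'
from h import *
im=np.load("pics/top0.npy",allow_pickle=True).item(); s=np.load("pics/side0.npy",allow_pickle=True).item()
a=cv2.resize(im["color"][235:325,135:255],None,fx=5,fy=5,interpolation=cv2.INTER_CUBIC)
b=cv2.resize(im["color"][190:325,325:505],None,fx=4,fy=4,interpolation=cv2.INTER_CUBIC)
cv2.imwrite("pics/c1.png",a);cv2.imwrite("pics/c2.png",b)
cv2.imwrite("pics/c3.png",cv2.resize(s["color"][140:310,230:390],None,fx=3.5,fy=3.5,interpolation=cv2.INTER_CUBIC))
W=pts(im)
for n,(x0,y0,x1,y1,lo,hi) in dict(cover=(445,255,500,325,17,30),spare=(425,180,480,235,17,30),block=(320,195,385,290,4,100),plate=(320,195,385,290,5,20),tray=(338,205,362,272,60,74),pad=(185,245,245,320,2,10),press=(185,245,245,320,60,100),foot=(185,245,245,320,12,40),sm1=(140,245,182,275,8,120),sm2=(140,285,182,318,8,120),tip=(210,175,260,245,20,80),beak=(255,235,298,280,20,200),spray=(395,250,440,300,20,250)).items():
    w=W[y0:y1,x0:x1].reshape(-1,3); w=w[(w[:,2]>lo)&(w[:,2]<hi)]
    if len(w)<5: print(n,len(w));continue
    r=cv2.minAreaRect(w[:,:2].astype(np.float32))
    print(n,len(w),"rect c",np.round(r[0],1),"size",np.round(r[1],1),"ang",round(r[2],1),"med z",np.round(np.percentile(w[:,2],[5,50,95]),1),"mean",w[:,:2].mean(0).round(1))
E
```

```text
cover 924 rect c [ 470.6 -302. ] size [97.1 58.2] ang 26.2 med z [20.4 24.8 28.9] mean [ 469.9 -301.4]
spare 552 rect c [ 670.7 -266.9] size [56.5 64.5] ang 41.8 med z [19.5 24.2 28.6] mean [ 670.1 -266.3]
block 2800 rect c [591.9 -21.3] size [158.7 235.2] ang 88.6 med z [ 4.6 16.1 80.1] mean [579.5 -16. ]
plate 1219 rect c [591.9 -21.4] size [158.1 234.7] ang 88.9 med z [ 5.3  9.3 15.5] mean [574.8 -16.9]
tray 698 rect c [585.6 -14.9] size [ 51.1 128. ] ang 84.3 med z [63.6 69.3 73.2] mean [584.8 -14.6]
pad 1755 rect c [499.5 317.3] size [185.1 147.1] ang 0.4 med z [2.3 4.5 8.7] mean [499.1 314.5]
press 355 rect c [487.5 319.7] size [68.8 25.8] ang 13.0 med z [68.5 87.1 91.8] mean [486.3 317.8]
foot 363 rect c [494.2 317.6] size [121.3  69.9] ang 16.6 med z [13.7 19.4 25.4] mean [481.7 309.6]
sm1 312 rect c [538.9 440. ] size [74.8 48.4] ang 76.0 med z [ 9.  50.5 63.5] mean [546.3 439.5]
sm2 349 rect c [455.  443.3] size [103.8  73.6] ang 83.4 med z [ 8.8 45.  63.1] mean [445.4 435.1]
tip 1574 rect c [663.6 261.1] size [114.3  78. ] ang 8.0 med z [45.4 57.  62.1] mean [660.5 259.4]
beak 536 rect c [540.2 160.5] size [61.  61.2] ang 11.7 med z [ 25.3  86.5 151.4] mean [539.7 159.9]
spray 761 rect c [ 487.4 -158.7] size [61.5 62.4] ang 55.3 med z [ 45.7 119.5 188. ] mean [ 481.8 -151.9]
```

View pics/c1.png

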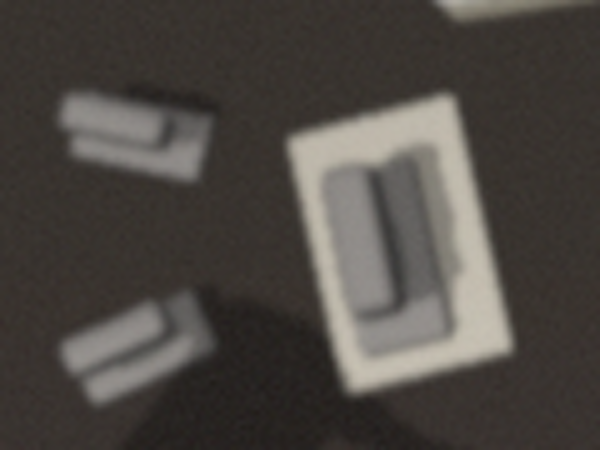

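View pics/c2.png

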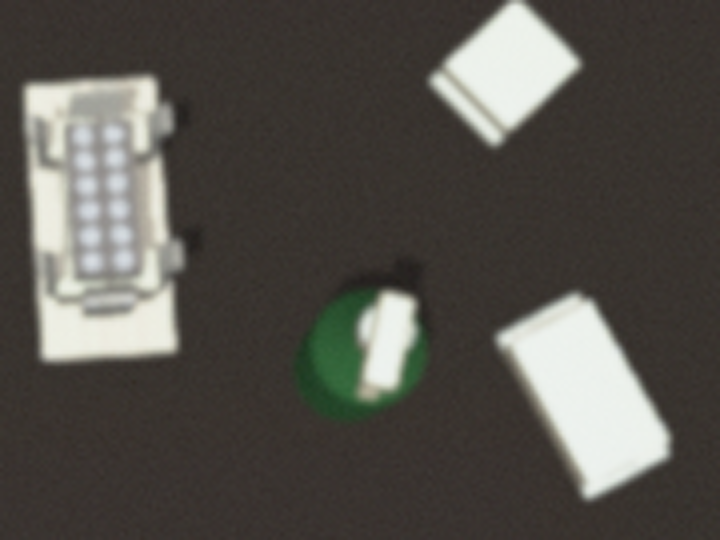

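View pics/c3.png

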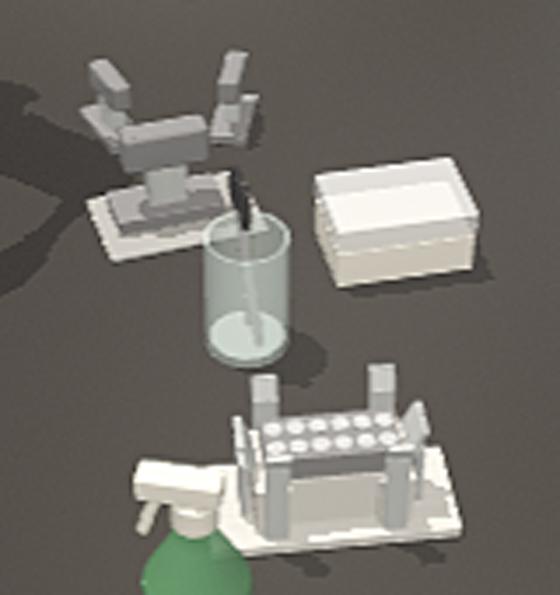

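The crop confirms it: the press at (213,283) is much the largest and stands on the pad, while the two at left are smaller and off the pad. Next I'll refine the poses by casting edges onto known-height planes.

```bash
python3 - <<'E'
from h import *
im=np.load("pics/top0.npy",allow_pickle=True).item()
c=im["color"].astype(int)
def rect(name,box,mask,h,size):
    x0,y0,x1,y1=box; m=np.zeros((480,640),np.uint8); m[y0:y1,x0:x1]=mask[y0:y1,x0:x1]
    m=cv2.morphologyEx(m,cv2.MORPH_OPEN,np.ones((3,3)))
    n,l,st,_=cv2.connectedComponentsWithStats(m); k=1+st[1:,4].argmax()
    cs,_=cv2.findContours((l==k).astype(np.uint8),cv2.RETR_EXTERNAL,cv2.CHAIN_APPROX_NONE)
    ct=max(cs,key=len).reshape(-1,2)
    p=plane(im,ct,h)[:,:2]
    r=cv2.minAreaRect(p.astype(np.float32)); hull=cv2.convexHull(ct)
    print(name,"c",np.round(r[0],1),"size",np.round(r[1],1),"ang",round(r[2],1),"px area",st[k,4])
    return p
g=cv2.cvtColor(im["color"],cv2.COLOR_BGR2GRAY)
for q in [(334,215),(345,270),(350,240),(471,288),(205,270),(230,300),(213,283),(451,207)]: print(q,c[q[1],q[0]])
br=(g>130).astype(np.uint8)
cream=((g>130)&(c[...,2]-c[...,0]>10)).astype(np.uint8)
rect("plate br",(320,195,385,290),br,10,None)
rect("plate cream",(320,195,385,290),cream,10,None)
rect("pad",(185,245,245,320),br,5,None)
rect("cover",(445,255,500,325),br,24,None)
W=pts(im)
hi=(np.abs(W[...,2]-24)<9).astype(np.uint8)
rect("cover hi",(445,255,500,325),hi&br,24,None)
# tray from caps area z
tr=(np.abs(W[...,2]-69)<8).astype(np.uint8)
rect("tray",(338,212,362,268),tr,69,None)
E
```

```text
(334, 215) [227 238 237]
(345, 270) [221 232 232]
(350, 240) [150 151 153]
(471, 288) [237 241 236]
(205, 270) [131 134 138]
(230, 300) [178 190 196]
(213, 283) [59 60 61]
(451, 207) [236 241 237]
plate br c [585.1 -17.3] size [172.2  88.9] ang 2.4 px area 2341
plate cream c [586.3  16.3] size [77.4 22.5] ang 1.5 px area 213
pad c [495.4 316.5] size [129.9  83.5] ang 13.8 px area 1326
cover c [ 469.6 -300.6] size [111.7  62.3] ang 26.1 px area 1167
cover hi c [ 470.5 -301.2] size [97.3 58.7] ang 26.7 px area 968
tray c [583.9 -14.4] size [92.8 40.3] ang 2.6 px area 653
```

```bash
python3 - <<'E'
from h import *
im=np.load("pics/top0.npy",allow_pickle=True).item()
# clicked corners from crop c2 (offset 325,190 /4)
q=np.array([(23,84),(155,75),(177,352),(42,362)])/4+[325-.375,190-.375]
p=plane(im,q,10)[:,:2]; print("plate corners",p.round(1).tolist(),p.mean(0).round(1), [np.hypot(*(p[i]-p[(i+1)%4])).round(1) for i in range(4)])
e=p[0]+p[1]-p[2]-p[3]; print("yaw",np.degrees(np.arctan2(e[1],e[0])))
q=np.array([(68,120),(136,117),(143,275),(75,280)])/4+[324.6,189.6]
p=plane(im,q,69)[:,:2]; print("tray",p.round(1).tolist(),p.mean(0).round(1), [np.hypot(*(p[i]-p[(i+1)%4])).round(1) for i in range(4)])
e=p[0]+p[1]-p[2]-p[3]; print("yaw",np.degrees(np.arctan2(e[1],e[0])))
# press bar top in c1 (offset 135,235 /5)
q=np.array([(322,172),(372,163),(400,310),(350,318)])/5+[134.6,234.6]
p=plane(im,q,88)[:,:2]; print("bar",p.round(1).tolist(),p.mean(0).round(1), [np.hypot(*(p[i]-p[(i+1)%4])).round(1) for i in range(4)])
e=p[0]+p[1]-p[2]-p[3]; print("yaw",np.degrees(np.arctan2(e[1],e[0])))
E
python3 - <<'E'
from h import *
# tcp axes
from scipy.spatial.transform import Rotation as R
o=get_obs(); print(R.from_euler("xyz",o["orientation"],degrees=True).as_matrix().round(3))
E
```

```text
plate corners [[669.3, 30.5], [673.2, -51.0], [501.0, -58.7], [496.6, 22.8]] [585.  -14.1] [np.float64(81.6), np.float64(172.4), np.float64(81.6), np.float64(172.9)]
yaw 2.5657236393595957
tray [[632.1, 5.0], [633.0, -35.1], [538.7, -36.3], [536.6, 3.3]] [585.1 -15.8] [np.float64(40.1), np.float64(94.4), np.float64(39.6), np.float64(95.5)]
yaw 0.8568835633140268
bar [[518.3, 336.5], [522.0, 313.3], [453.9, 299.4], [450.7, 322.3]] [486.2 317.9] [np.float64(23.5), np.float64(69.5), np.float64(23.2), np.float64(69.1)]
yaw 11.682477860515892
[[-0.001 -0.903  0.43 ]
 [-0.001  0.43   0.903]
 [-1.     0.    -0.001]]
```

Targets (world, mm):

| Item | x, y | Yaw |
|---|---|---|
| Block | (584.5, -14.5) | 2.6° |
| Cover | (470.5, -301) | 26.5° |
| Press | (486.2, 317.8) | about 12.5° |

I'll move above the cover and turn the jaw axis from 64.5° to -63.5°.

```bash
python3 -m handwheel '[[[-1,12.4,-45.6,1,0,0,-0.1241],[-1,12.4,-45.6,1,0,0,-0.1241],[-1,12.4,-45.6,1,0,0,-0.1241],[-1,12.4,-45.6,1,0,0,-0.1241],[-1,12.4,-45.6,1,0,0,-0.1241],[-1,12.4,-45.6,1,0,0,-0.1241],[-1,12.4,-45.6,1,0,0,-0.1241],[-1,12.4,-45.6,1,0,0,-0.1241],[-1,12.4,-45.6,1,0,0,-0.1241],[-1,12.4,-45.6,1,0,0,-0.1241],[-1,12.4,-45.6,1,0,0,-0.1241],[-1,12.4,-45.6,1,0,0,-0.1241],[-1,12.4,-45.6,1,0,0,-0.1241],[-1,12.4,-45.6,1,0,0,-0.1241],[-1,12.4,-45.6,1,0,0,-0.1241],[-1,12.4,-45.6,1,0,0,-0.1241],[-1,12.4,-45.6,1,0,0,-0.1241],[-1,12.4,-45.6,1,0,0,-0.1241],[-1,0,0,0,0,0,0]]]' 30
cat >> h.py <<'E'
from scipy.spatial.transform import Rotation as Rot
def st():
    o=get_obs(); M=Rot.from_euler("xyz",o["orientation"],degrees=True).as_matrix()
    print("t",round(o["time"],2),"tcp",o["tool_pos"].round(1),"x",M[:,0].round(3),"jaw ang",np.degrees(np.arctan2(M[1,2],M[0,2])).round(2),"F",o["ft_force"].round(1),"open",round(o["opening"],1),"j",o["joints"].round(0))
    return o
E
python3 - <<'E'
from h import *
st()
im=get_image("wrist"); cv2.imwrite("pics/w1.png",im["color"])
W=pts(im); m=(np.abs(W[...,2]-24)<6)&(im["color"].min(2)>150)&(np.hypot(W[...,0]-470,W[...,1]+301)<90)
cs,_=cv2.findContours(m.astype(np.uint8),cv2.RETR_EXTERNAL,cv2.CHAIN_APPROX_NONE); ct=max(cs,key=cv2.contourArea).reshape(-1,2)
r=cv2.minAreaRect(plane(im,ct,24)[:,:2].astype(np.float32)); print(r)
E
```

```text
time: 2.52
tool_pos: [470.4, -304.2, 270.4]
orientation: [-142.2, 89.9, 154.2]
ft_force: [-0.9, 0.8, 0.1]
opening: 85.4
t 2.52 tcp [ 470.4 -304.2  270.4] x [-0.001  0.    -1.   ] jaw ang -63.66 F [-0.9  0.8  0.1] open 85.4 j [-45.   6.  93.  -0.  81.  18.]
((472.3919677734375, -301.7584228515625), (94.53484344482422, 54.96909713745117), 26.393659591674805)
```

View pics/w1.png

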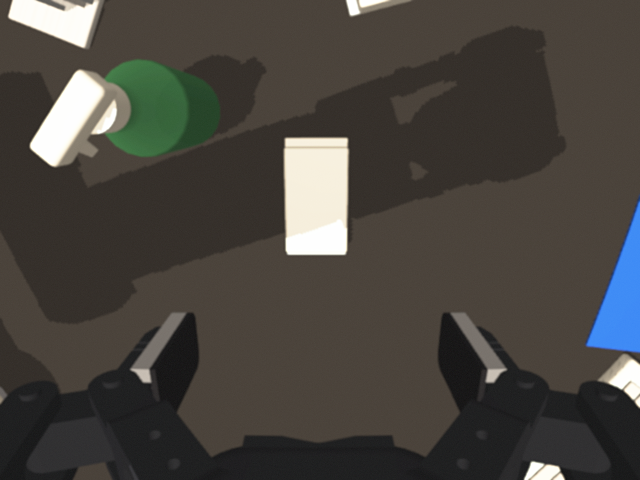

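The wrist view shows the cover centred at (317,196), parallel to the jaws and on their midline (318). I'll shift slightly and descend.

```bash
python3 -m handwheel '[[[-1,1,2.6,-40,0,0,0],[-1,0,0,-40,0,0,0],[-1,0,0,-40,0,0,0],[-1,0,0,-40,0,0,0],[-1,0,0,-40,0,0,0],[-1,0,0,-20,0,0,0],[-1,0,0,-15,0,0,0],[-1,0,0,-5,0,0,0],[-1,0,0,0,0,0,0]]]'
python3 - <<'E'
from h import *
st()
im=get_image("wrist"); cv2.imwrite("pics/w2.png",im["color"])
E
```

```text
time: 3.7
tool_pos: [471.9, -299.2, 31.8]
orientation: [22.0, 90.0, -41.5]
ft_force: [-0.2, 0.3, -0.2]
opening: 85.2
t 3.7 tcp [ 471.9 -299.2   31.8] x [ 0.001 -0.    -1.   ] jaw ang -63.45 F [-0.2  0.3 -0.2] open 85.2 j [-45.  23. 102.   0.  55.  19.]
```

View pics/w2.png

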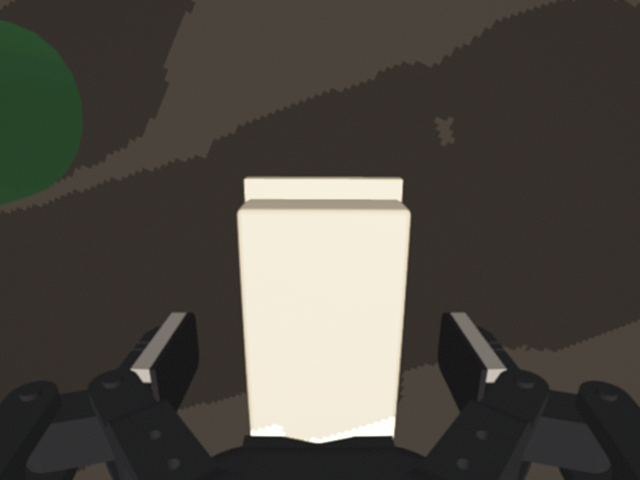

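The cover sits between the jaws at (322,320), about 2 mm off centre. I'll correct that, lower and close.

```bash
python3 -m handwheel '[[[-1,0,-2.3,-4,0,0,0],[-1,0,0,-3.5,0,0,0],[-1,0,0,0,0,0,0],[0,0,0,0,0,0,0],[0.5,0,0,0,0,0,0],[0.5,0,0,0,0,0,0],[0.5,0,0,0,0,0,0],[0.5,0,0,0,0,0,0]]]' 40
python3 - <<'E'
from h import *
st()
im=get_image("wrist"); cv2.imwrite("pics/w3.png",im["color"])
E
```

```text
time: 4.75
tool_pos: [471.8, -301.7, 24.1]
orientation: [19.0, 90.0, -44.5]
ft_force: [-0.1, 0.0, 2.6]
opening: 55.1
t 4.75 tcp [ 471.8 -301.7   24.1] x [ 0. -0. -1.] jaw ang -63.47 F [-0.1  0.   2.6] open 55.1 j [-45.  24. 102.   0.  54.  19.]
```

View pics/w3.png

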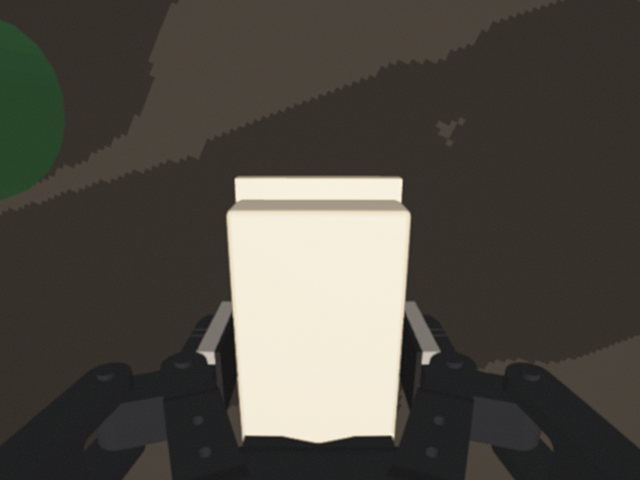

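Gripped at 55.1 mm. Lift, then carry over the block while turning -23.9°.

```bash
python3 -m handwheel '[[[0.5,0,0,20,0,0,0],[0.5,0,0,40,0,0,0],[0.5,0,0,50,0,0,0],[0.5,0,0,50,0,0,0],[0.5,0,0,50,0,0,0],[0.5,0,0,26,0,0,0],[0.5,14,36,0,0,0,-0.0521],[0.5,14,36,0,0,0,-0.0521],[0.5,14,36,0,0,0,-0.0521],[0.5,14,36,0,0,0,-0.0521],[0.5,14,36,0,0,0,-0.0521],[0.5,14,36,0,0,0,-0.0521],[0.5,14,36,0,0,0,-0.0521],[0.5,14,34.4,0,0,0,-0.0521],[0.5,0,0,0,0,0,0],[0.5,0,0,0,0,0,0],[0.5,0,0,0,0,0,0]]]'
python3 - <<'E'
from h import *
st()
im=get_image("wrist"); cv2.imwrite("pics/w4.png",im["color"])
im=get_image("top"); cv2.imwrite("pics/t4.png",im["color"])
W=pts(im); c=im["color"]
cv2.imwrite("pics/t4c.png",cv2.resize(c[170:310,260:440],None,fx=4,fy=4,interpolation=cv2.INTER_CUBIC))
E
```

```text
time: 6.92
tool_pos: [583.3, -16.0, 260.0]
orientation: [-20.1, 90.0, -107.5]
ft_force: [0.1, -0.4, -1.7]
opening: 55.6
t 6.92 tcp [583.3 -16.  260. ] x [-0. -0. -1.] jaw ang -87.42 F [ 0.1 -0.4 -1.7] open 55.6 j [-13.  10.  90.  -0.  80.  74.]
```

View pics/w4.png

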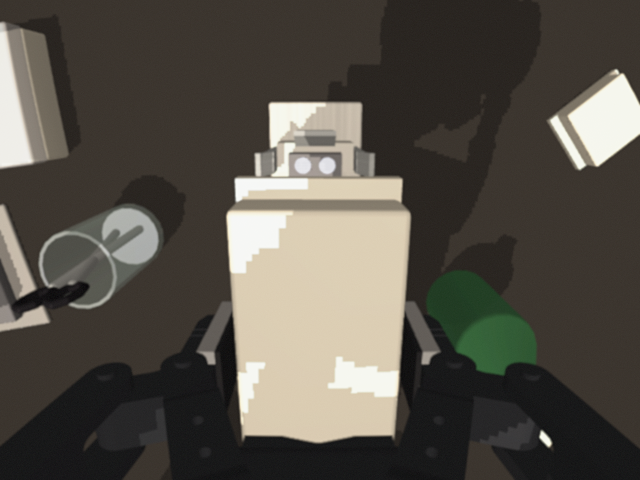

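View pics/t4c.png

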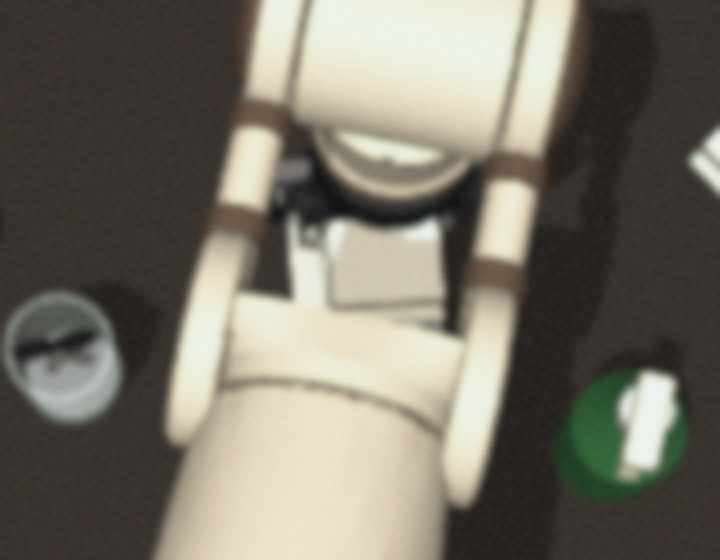

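The wrist view shows the held cover with its front lip edge at row 178 (236–402), and beyond it the plate's far edge at row 103 (270–361). I'll compare both in the same camera.

```bash
python3 - <<'E'
from h import *
im=get_image("wrist"); c=cv2.resize(im["color"][90:225,215:425],None,fx=3.8,fy=3.8,interpolation=cv2.INTER_CUBIC); cv2.imwrite("pics/w4c.png",c)
o=get_obs()["tool_pos"]
b=o[2]-24.1
yaw=np.radians(2.6); ex=np.array([np.cos(yaw),np.sin(yaw)]); ey=np.array([-ex[1],ex[0]])
def show(n,uv,h):
    p=plane(im,uv,h)[:,:2]-np.array([584.5,-14.5]); print(n,np.c_[p@ex,p@ey].round(1).tolist())
show("lip (x should be 55)",[(236,178),(402,178)],b+6)
show("top edge (48)",[(229,213),(410,213)],b+24)
show("plate far (85,+-40)",[(270,103),(361,103)],10)
show("plate nearer",[(270,140),(362,150)],10)
show("guides straight tops? ",[(257,152),(374,152)],91)
E
```

```text
lip (x should be 55) [[53.9, 25.6], [53.9, -29.8]]
top edge (48) [[46.0, 24.7], [46.0, -29.1]]
plate far (85,+-40) [[86.3, 39.1], [86.3, -38.6]]
plate nearer [[55.2, 39.9], [46.6, -40.5]]
guides straight tops?  [[51.0, 40.0], [51.0, -40.2]]
```

View pics/w4c.png

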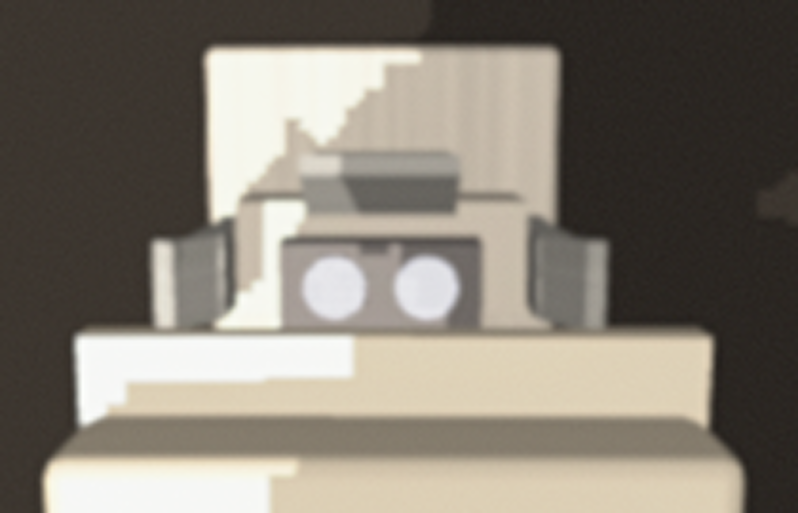

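Both methods agree: shift about +2.2 in x and +2 in y. Descend to just above the flares and recheck.

```bash
python3 -m handwheel '[[[0.5,2.2,2,-20,0,0,0],[0.5,0,0,-35,0,0,0],[0.5,0,0,-35,0,0,0],[0.5,0,0,-30,0,0,0],[0.5,0,0,-18,0,0,0],[0.5,0,0,0,0,0,0],[0.5,0,0,0,0,0,0]]]'
python3 - <<'E'
from h import *
st()
im=get_image("wrist"); cv2.imwrite("pics/w5.png",im["color"])
s=get_image("side"); cv2.imwrite("pics/s5.png",cv2.resize(s["color"][200:310,250:390],None,fx=5,fy=5,interpolation=cv2.INTER_CUBIC))
E
```

```text
time: 7.95
tool_pos: [586.8, -13.3, 123.0]
orientation: [75.2, 89.9, -12.2]
ft_force: [0.7, -0.5, -0.8]
opening: 54.8
t 7.95 tcp [586.8 -13.3 123. ] x [ 0.002 -0.    -1.   ] jaw ang -87.36 F [ 0.7 -0.5 -0.8] open 54.8 j [-13.  18.  96.   0.  65.  74.]
```

View pics/w5.png

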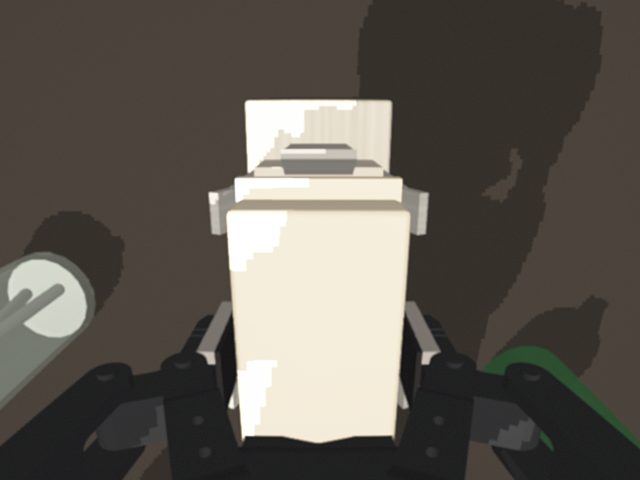

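View pics/s5.png

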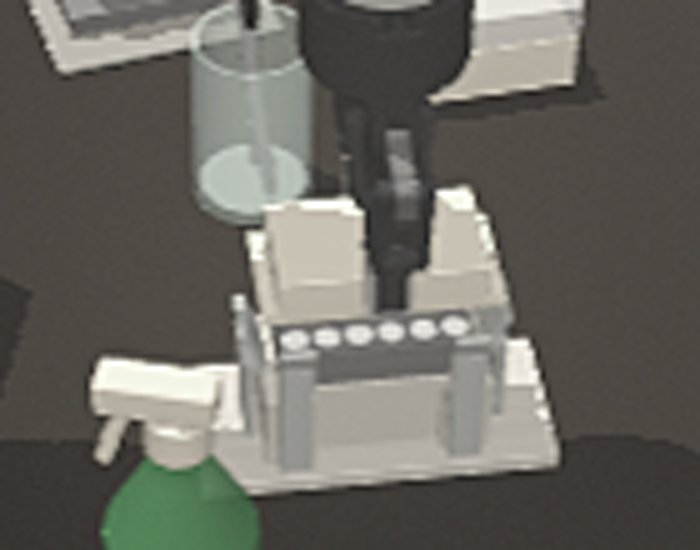

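```bash
python3 - <<'E'
from h import *
im=get_image("wrist"); o=st()["tool_pos"]
b=o[2]-24.1
yaw=np.radians(2.6); ex=np.array([np.cos(yaw),np.sin(yaw)]); ey=np.array([-ex[1],ex[0]])
def show(n,uv,h):
    p=plane(im,uv,h)[:,:2]-np.array([584.5,-14.5]); print(n,np.c_[p@ex,p@ey].round(1).tolist())
show("lip (55)",[(236,177.5),(402,177.5)],b+6)
show("top edge (48)",[(229,212),(410,212)],b+24)
show("plate far (85,+-40)",[(246.5,100),(391.5,100)],10)
show("clip top near edge (~62,+-15)",[(283,151),(355,151)],80)
show("guide far edges (48)",[(223,191),(414,189)],91)
E
```

```text
t 8.1 tcp [586.8 -13.3 123.3] x [ 0.003 -0.001 -1.   ] jaw ang -87.35 F [ 0.4 -0.1 -2.2] open 55.1 j [-13.  18.  96.  -0.  65.  74.]
lip (55) [[57.8, 28.1], [57.9, -27.4]]
top edge (48) [[49.9, 27.2], [50.0, -26.6]]
plate far (85,+-40) [[87.0, 39.2], [87.2, -39.0]]
clip top near edge (~62,+-15) [[64.7, 14.3], [64.7, -13.6]]
guide far edges (48) [[50.9, 36.0], [51.7, -35.0]]
```

Cover and block agree within about 0.5 mm (lip 57.8 against 55, plate 87 against 85, clip 64.7 against 62). Lowering slowly.

```bash
python3 -m handwheel '[[[0.5,0,0,-8,0,0,0],[0.5,0,0,-8,0,0,0],[0.5,0,0,-6,0,0,0],[0.5,0,0,-3,0,0,0],[0.5,0,0,-3,0,0,0],[0.5,0,0,0,0,0,0]]]'
python3 - <<'E'
from h import *
st()
im=get_image("wrist"); cv2.imwrite("pics/w6.png",im["color"])
s=get_image("side"); cv2.imwrite("pics/s6.png",cv2.resize(s["color"][200:310,250:390],None,fx=5,fy=5,interpolation=cv2.INTER_CUBIC))
E
```

```text
time: 8.85
tool_pos: [586.2, -13.2, 94.0]
orientation: [80.0, 89.9, -7.4]
ft_force: [1.3, -0.8, -1.0]
opening: 55.2
t 8.85 tcp [586.2 -13.2  94. ] x [ 0.001 -0.    -1.   ] jaw ang -87.36 F [ 1.3 -0.8 -1. ] open 55.2 j [-13.  21.  97.   0.  62.  74.]
```

View pics/s6.png

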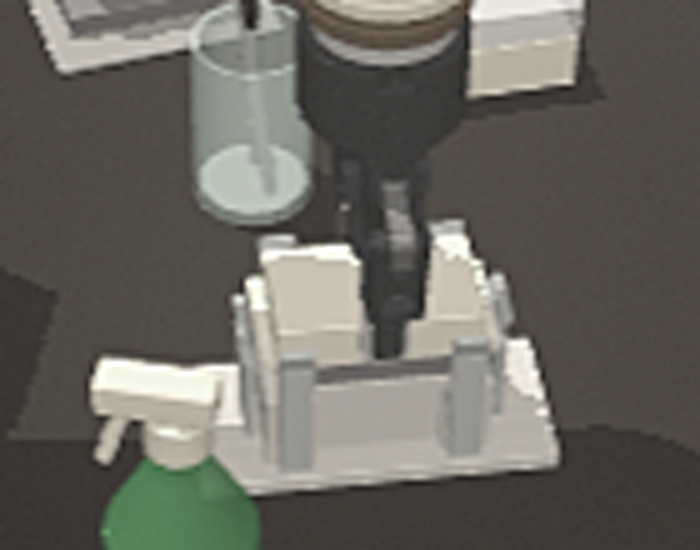

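The cover is between clips and guides with about 1 mm to go, so I'll release it and retreat straight up.

```bash
python3 -m handwheel '[[[0.5,0,0,-1,0,0,0],[0,0,0,0,0,0,0],[-1,0,0,0,0,0,0],[-1,0,0,0,0,0,0],[-1,0,0,0,0,0,0],[-1,0,0,25,0,0,0],[-1,0,0,40,0,0,0],[-1,0,0,50,0,0,0],[-1,0,0,50,0,0,0],[-1,0,0,0,0,0,0]]]'
python3 - <<'E'
from h import *
st()
im=get_image("wrist"); cv2.imwrite("pics/w7.png",im["color"])
s=get_image("side"); cv2.imwrite("pics/s7.png",cv2.resize(s["color"][200:310,250:390],None,fx=5,fy=5,interpolation=cv2.INTER_CUBIC))
W=pts(im); m=(np.abs(W[...,2]-93)<7)&(im["color"].min(2)>110)&(np.hypot(W[...,0]-586,W[...,1]+14)<70)
cs,_=cv2.findContours(m.astype(np.uint8),cv2.RETR_EXTERNAL,cv2.CHAIN_APPROX_NONE); ct=max(cs,key=cv2.contourArea).reshape(-1,2)
print(cv2.minAreaRect(plane(im,ct,93)[:,:2].astype(np.float32)), np.percentile(W[m][:,2],[5,50,95]))
E
```

```text
time: 10.2
tool_pos: [588.3, -13.6, 263.4]
orientation: [74.2, 89.4, -13.1]
ft_force: [0.3, 0.2, 1.5]
opening: 85.2
t 10.2 tcp [588.3 -13.6 263.4] x [ 0.01  -0.002 -1.   ] jaw ang -87.35 F [0.3 0.2 1.5] open 85.2 j [-13.  10.  89.  -0.  80.  74.]
((587.4155883789062, -13.647224426269531), (95.49114227294922, 55.106346130371094), 2.6711816787719727) [90.46917195 92.73231509 93.95089863]
```

View pics/w7.png

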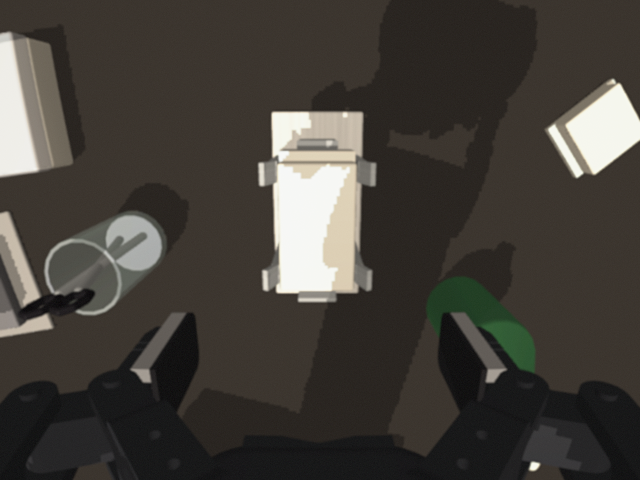

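View pics/s7.png

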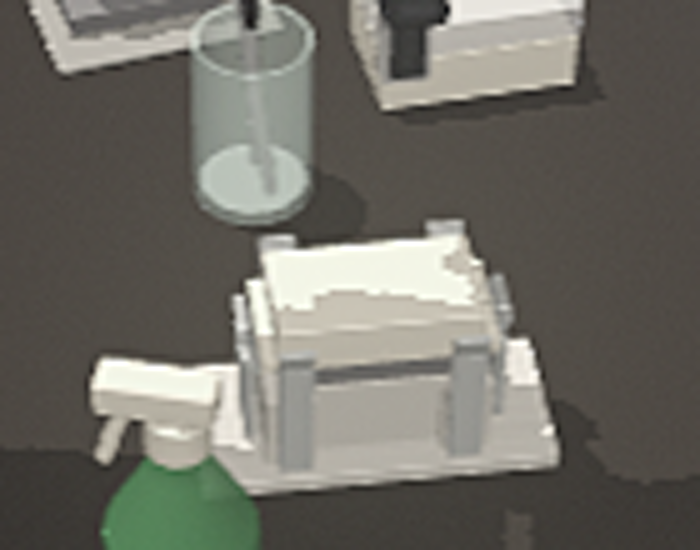

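The wrist and side views show the cover lying level on the tray: centre about (587,-13.7), yaw 2.7°, top 93 mm, inside the guides and clips. Now to the press, turning +9.9°.

```bash
python3 -m handwheel '[[[-1,-12.5,41.4,0,0,0,0.0215],[-1,-12.5,41.4,0,0,0,0.0215],[-1,-12.5,41.4,0,0,0,0.0215],[-1,-12.5,41.4,0,0,0,0.0215],[-1,-12.5,41.4,0,0,0,0.0215],[-1,-12.5,41.4,0,0,0,0.0215],[-1,-12.5,41.4,0,0,0,0.0215],[-1,-12.5,41.4,0,0,0,0.0215],[-1,0,0,0,0,0,0],[-1,0,0,0,0,0,0],[-1,0,0,0,0,0,0],[-1,0,0,0,0,0,0]]]' 100
python3 - <<'E'
from h import *
st()
im=get_image("wrist"); cv2.imwrite("pics/w8.png",im["color"])
W=pts(im)
for n,h,d,r in(("bar",88,8,60),("foot",19,6,70)):
    m=(np.abs(W[...,2]-h)<d)&(np.hypot(W[...,0]-486,W[...,1]-318)<r)
    cs,_=cv2.findContours(m.astype(np.uint8),cv2.RETR_EXTERNAL,cv2.CHAIN_APPROX_NONE); ct=max(cs,key=cv2.contourArea).reshape(-1,2)
    print(n,cv2.minAreaRect(plane(im,ct,h)[:,:2].astype(np.float32)),ct.mean(0))
m=(np.abs(W[...,2]-5)<5)&(im["color"].min(2)>120)&(np.hypot(W[...,0]-495,W[...,1]-316)<85)
ct=np.argwhere(m)[:,::-1].astype(float); print("pad",cv2.minAreaRect(plane(im,ct,5)[:,:2].astype(np.float32)))
E
```

```text
time: 11.8
tool_pos: [486.2, 317.3, 257.6]
orientation: [-70.6, 90.0, -148.2]
ft_force: [-0.8, -0.1, 1.0]
opening: 85.4
t 11.8 tcp [486.2 317.3 257.6] x [-0. -0. -1.] jaw ang -77.58 F [-0.8 -0.1  1. ] open 85.4 j [21. 10. 90. -0. 80. 99.]
bar ((490.42987060546875, 321.17449951171875), (69.11454772949219, 22.987985610961914), 12.879464149475098) [313.41025641 217.08119658]
foot ((489.750244140625, 320.6075134277344), (89.99699401855469, 43.38623046875), 12.24970817565918) [314.00445434 197.13808463]
pad ((497.0147705078125, 317.1419677734375), (129.81190490722656, 83.69511413574219), 14.194085121154785)
```

View pics/w8.png

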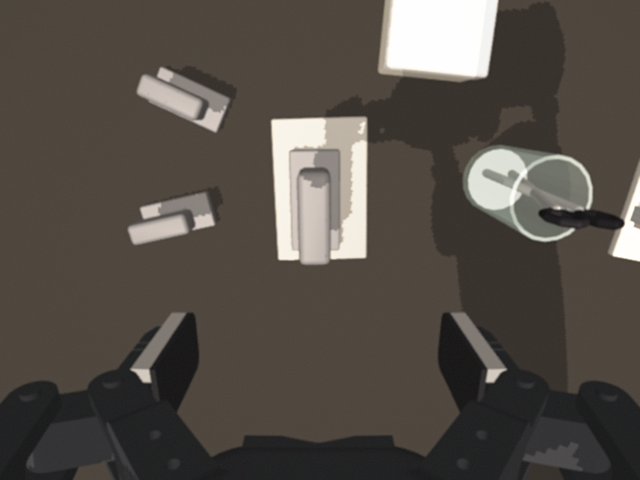

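The wrist view shows the large press's bar centred at (314,217) and the foot and pad under it, yaw about 12.5°, matching the jaws. The two smaller look-alikes are at (173,95) and (170,217). Descend with a +3/+3 correction.

```bash
python3 -m handwheel '[[[-1,2.8,2.8,-25,0,0,0],[-1,0,0,-40,0,0,0],[-1,0,0,-40,0,0,0],[-1,0,0,-40,0,0,0],[-1,0,0,-25,0,0,0],[-1,0,0,-12,0,0,0],[-1,0,0,0,0,0,0],[-1,0,0,0,0,0,0]]]'
python3 - <<'E'
from h import *
st()
im=get_image("wrist"); cv2.imwrite("pics/w9.png",im["color"])
E
```

```text
time: 12.85
tool_pos: [489.7, 321.3, 77.3]
orientation: [99.2, 89.8, 21.7]
ft_force: [0.6, 0.3, -0.1]
opening: 85.3
t 12.85 tcp [489.7 321.3  77.3] x [ 0.002  0.001 -1.   ] jaw ang -77.5 F [ 0.6  0.3 -0.1] open 85.3 j [21. 22. 97.  0. 61. 99.]
```

View pics/w9.png

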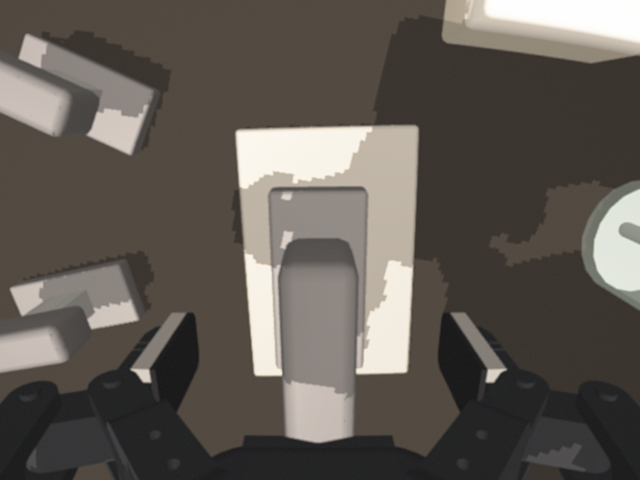

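The bar is centred between the jaws at column 318. Close on it.

```bash
python3 -m handwheel '[[[-1,0,0,-3.5,0,0,0],[0,0,0,0,0,0,0],[1,0,0,0,0,0,0],[1,0,0,0,0,0,0],[1,0,0,0,0,0,0],[1,0,0,0,0,0,0],[1,0,0,0,0,0,0]]]' 100
python3 - <<'E'
from h import *
st()
E
```

```text
time: 13.78
tool_pos: [488.9, 321.0, 72.6]
orientation: [96.6, 90.0, 19.1]
ft_force: [0.6, -0.6, 1.4]
opening: 22.9
t 13.78 tcp [488.9 321.   72.6] x [ 0.001  0.    -1.   ] jaw ang -77.5 F [ 0.6 -0.6  1.4] open 22.9 j [21. 22. 98. -0. 60. 99.]
```

Gripped (22.9 mm). Lift, carry over the cover and turn back -9.85°.

```bash
python3 -m handwheel '[[[1,0,0,17,0,0,0],[1,0,0,35,0,0,0],[1,0,0,45,0,0,0],[1,0,0,45,0,0,0],[1,0,0,35,0,0,0],[1,9.8,-33.5,10,0,0,-0.0172],[1,9.8,-33.5,0,0,0,-0.0172],[1,9.8,-33.5,0,0,0,-0.0172],[1,9.8,-33.5,0,0,0,-0.0172],[1,9.8,-33.5,0,0,0,-0.0172],[1,9.8,-33.5,0,0,0,-0.0172],[1,9.8,-33.5,0,0,0,-0.0172],[1,9.8,-33.5,0,0,0,-0.0172],[1,9.8,-33.5,0,0,0,-0.0172],[1,9.8,-33.3,0,0,0,-0.0172],[1,0,0,0,0,0,0],[1,0,0,0,0,0,0],[1,0,0,0,0,0,0]]]'
python3 - <<'E'
from h import *
st()
im=get_image("wrist"); cv2.imwrite("pics/w10.png",im["color"])
s=get_image("side"); cv2.imwrite("pics/s10.png",cv2.resize(s["color"][150:310,230:390],None,fx=3.7,fy=3.7,interpolation=cv2.INTER_CUBIC))
E
```

```text
time: 16.02
tool_pos: [586.2, -12.8, 259.3]
orientation: [-132.3, 90.0, 140.4]
ft_force: [0.8, -1.3, -3.3]
opening: 22.9
t 16.02 tcp [586.2 -12.8 259.3] x [-0.001  0.    -1.   ] jaw ang -87.28 F [ 0.8 -1.3 -3.3] open 22.9 j [-13.  11.  89.   0.  80.  74.]
```

View pics/w10.png

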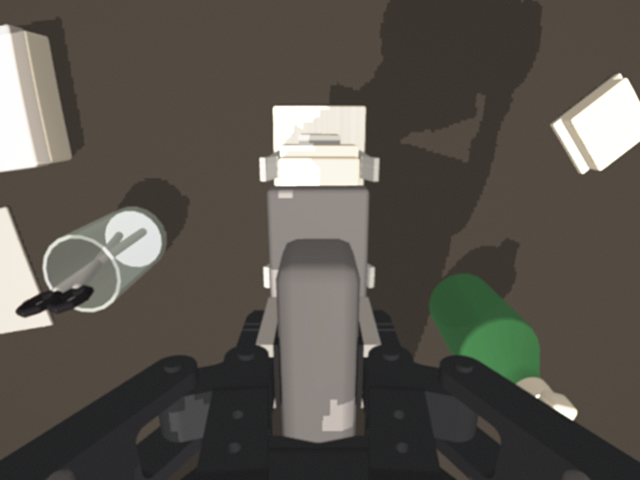

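View pics/s10.png

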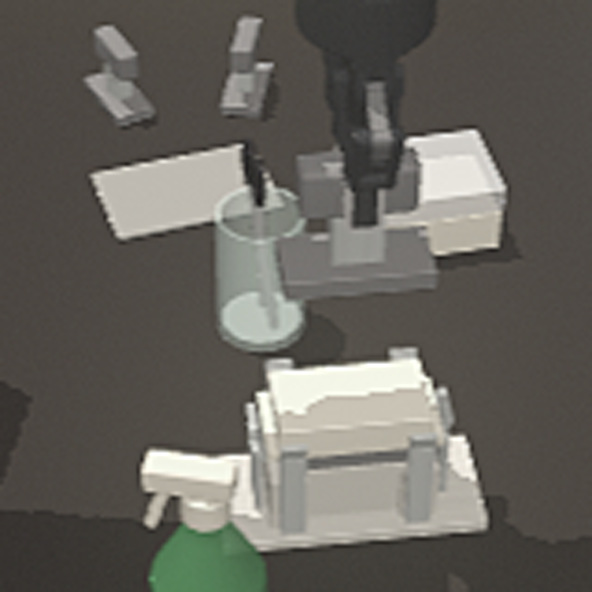

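The press hangs upright; its foot is centred on column 319 against 320 for the block. Checking the along-axis alignment.

```bash
python3 - <<'E'
from h import *
im=get_image("wrist"); cv2.imwrite("pics/w10c.png",cv2.resize(im["color"][95:210,240:400],None,fx=5,fy=5,interpolation=cv2.INTER_CUBIC)); o=st()["tool_pos"]
b=o[2]-67.6
yaw=np.radians(2.6); ex=np.array([np.cos(yaw),np.sin(yaw)]); ey=np.array([-ex[1],ex[0]])
def show(n,uv,h):
    p=plane(im,uv,h)[:,:2]-np.array([584.5,-14.5]); print(n,np.c_[p@ex,p@ey].round(1).tolist())
show("foot front (45)",[(270,188),(367.5,188)],b+14)
show("plate far (85,+-40)",[(273.5,107),(366,107)],10)
show("cover lip top front (55)",[(279,147),(358,147)],75)
show("cover body top front (48)",[(278,157),(361,157)],93)
E
```

```text
t 16.18 tcp [586.4 -13.1 259.3] x [-0.  0. -1.] jaw ang -87.29 F [ 0.3 -0.6 -3.3] open 23.1 j [-13.  11.  89.   0.  80.  74.]
foot front (45) [[47.8, 21.4], [47.9, -19.7]]
plate far (85,+-40) [[85.9, 39.2], [86.2, -39.8]]
cover lip top front (55) [[56.4, 29.2], [56.5, -27.6]]
cover body top front (48) [[50.8, 28.4], [51.0, -28.1]]
```

View pics/w10c.png

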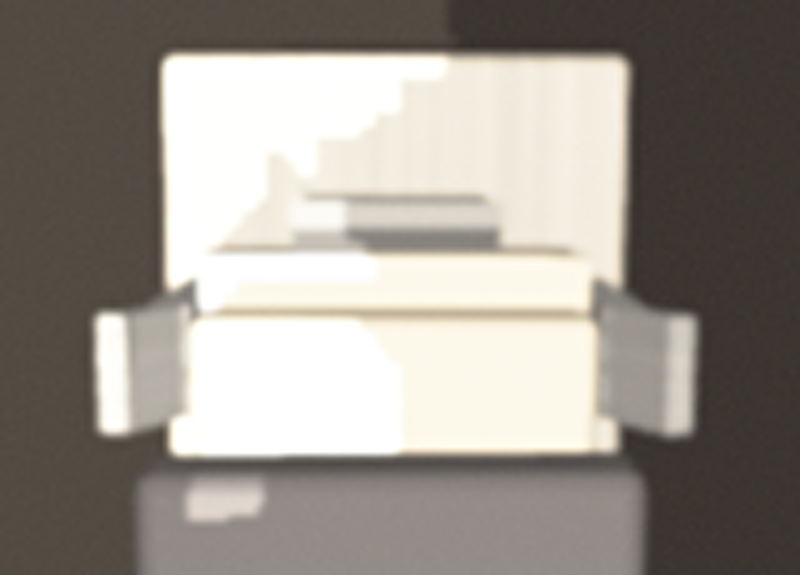

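Foot and cover agree within about 0.7 mm on both axes. Lower to just above contact (contact expected at TCP z≈160.6, home ≈141.6).

```bash
python3 -m handwheel '[[[1,0,0,-20,0,0,0],[1,0,0,-30,0,0,0],[1,0,0,-25,0,0,0],[1,0,0,-13,0,0,0],[1,0,0,-6,0,0,0],[1,0,0,0,0,0,0],[1,0,0,0,0,0,0]]]'
python3 -m handwheel '[[[1,0,0,-2,0,0,0],[1,0,0,-2,0,0,0],[1,0,0,-2,0,0,0],[1,0,0,0,0,0,0]]]'
```

```text
time: 17.05
tool_pos: [587.4, -14.0, 166.5]
orientation: [73.9, 89.9, -13.4]
ft_force: [-0.7, 0.6, -3.6]
opening: 22.8
time: 17.55
tool_pos: [587.0, -13.9, 159.9]
orientation: [76.2, 89.9, -11.2]
ft_force: [-1.7, 0.1, 0.9]
opening: 22.8
```

```bash
python3 - <<'E'
from h import *
st()
s=get_image("side"); cv2.imwrite("pics/s11.png",cv2.resize(s["color"][180:310,250:390],None,fx=4.5,fy=4.5,interpolation=cv2.INTER_CUBIC))
E
```

```text
t 17.55 tcp [587.  -13.9 159.9] x [ 0.001 -0.    -1.   ] jaw ang -87.35 F [-1.7  0.1  0.9] open 22.8 j [-13.  16.  95.   0.  70.  74.]
```

View pics/s11.png

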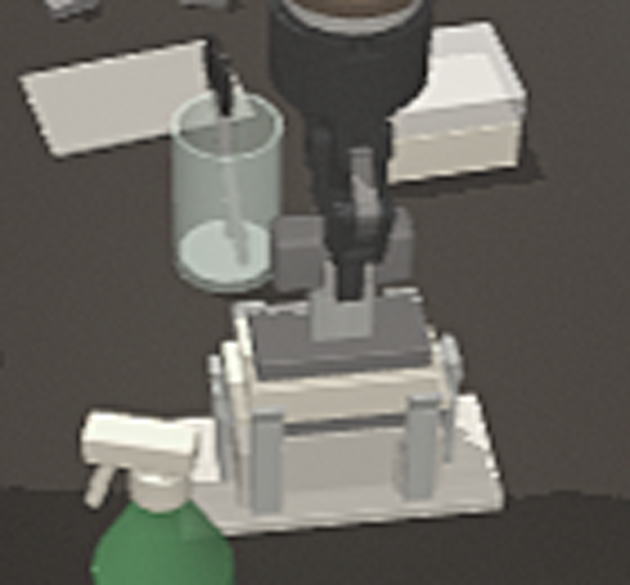

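Foot is squarely on the cover and contact has begun (Fz from -3.6 to +0.9 N). Press down in stages.

```bash
python3 -m handwheel '[[[1,0,0,-2,0,0,0],[1,0,0,-2,0,0,0],[1,0,0,-2,0,0,0],[1,0,0,-2,0,0,0]]]'
python3 -m handwheel '[[[1,0,0,-2,0,0,0],[1,0,0,-2,0,0,0],[1,0,0,-2,0,0,0]]]'
python3 -m handwheel '[[[1,0,0,-2,0,0,0],[1,0,0,-1,0,0,0],[1,0,0,0,0,0,0]]]'
```

```text
time: 18.1
tool_pos: [587.9, -14.1, 153.6]
orientation: [74.3, 89.8, -13.0]
ft_force: [-2.3, 1.4, 12.2]
opening: 23.0
time: 18.48
tool_pos: [587.6, -14.2, 146.0]
orientation: [73.6, 89.8, -13.7]
ft_force: [1.6, -0.0, 4.6]
opening: 23.1
time: 18.85
tool_pos: [586.3, -13.9, 141.6]
orientation: [-98.9, 90.0, 173.8]
ft_force: [2.4, -0.5, -0.1]
opening: 22.8
```

```bash
python3 -m handwheel '[[[1,0,0,-1,0,0,0],[1,0,0,-1,0,0,0],[1,0,0,0,0,0,0]]]'
python3 - <<'E'
from h import *
st()
s=get_image("side"); cv2.imwrite("pics/s12.png",cv2.resize(s["color"][180:310,250:390],None,fx=4.5,fy=4.5,interpolation=cv2.INTER_CUBIC))
E
```

```text
time: 19.23
tool_pos: [586.4, -13.9, 141.6]
orientation: [-83.6, 90.0, -170.9]
ft_force: [-5.5, -0.3, 11.7]
opening: 23.2
t 19.23 tcp [586.4 -13.9 141.6] x [-0.001 -0.    -1.   ] jaw ang -87.35 F [-5.5 -0.3 11.7] open 23.2 j [-13.  17.  95.  -0.  68.  74.]
```

View pics/s12.png

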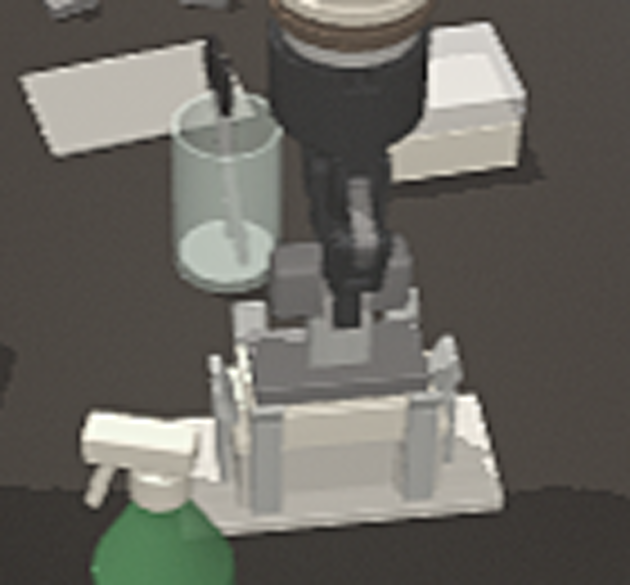

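Rigid at z 141.6 (home), with the push back at about 15 N. I'll press a little more, hold, and then check before lifting.

```bash
python3 -m handwheel '[[[1,0,0,-1,0,0,0],[1,0,0,-1,0,0,0],[1,0,0,0,0,0,0],[1,0,0,0,0,0,0]]]'
python3 -m handwheel '[[[1,0,0,4,0,0,0],[1,0,0,10,0,0,0],[1,0,0,25,0,0,0],[1,0,0,40,0,0,0],[1,0,0,39,0,0,0],[1,0,0,0,0,0,0],[1,0,0,0,0,0,0]]]'
python3 - <<'E'
from h import *
st()
s=get_image("side"); cv2.imwrite("pics/s13.png",cv2.resize(s["color"][180:310,250:390],None,fx=4.5,fy=4.5,interpolation=cv2.INTER_CUBIC))
im=get_image("wrist"); cv2.imwrite("pics/w13.png",im["color"])
W=pts(s); m=(np.hypot(W[...,0]-586,W[...,1]+14)<25)&(W[...,2]>60)&(W[...,2]<120); print(np.percentile(W[m][:,2],[10,50,90]))
E
```

```text
time: 19.77
tool_pos: [586.5, -13.9, 141.5]
orientation: [-71.0, 89.9, -158.3]
ft_force: [-10.5, 0.8, 21.8]
opening: 23.0
time: 20.65
tool_pos: [585.4, -13.6, 253.9]
orientation: [-106.7, 89.8, 165.9]
ft_force: [-0.8, -0.5, -3.8]
opening: 22.8
t 20.65 tcp [585.4 -13.6 253.9] x [-0.004  0.001 -1.   ] jaw ang -87.36 F [-0.8 -0.5 -3.8] open 22.8 j [-13.  11.  90.   0.  80.  74.]
[72.8720598  75.17776444 77.44138574]
```

View pics/s13.png

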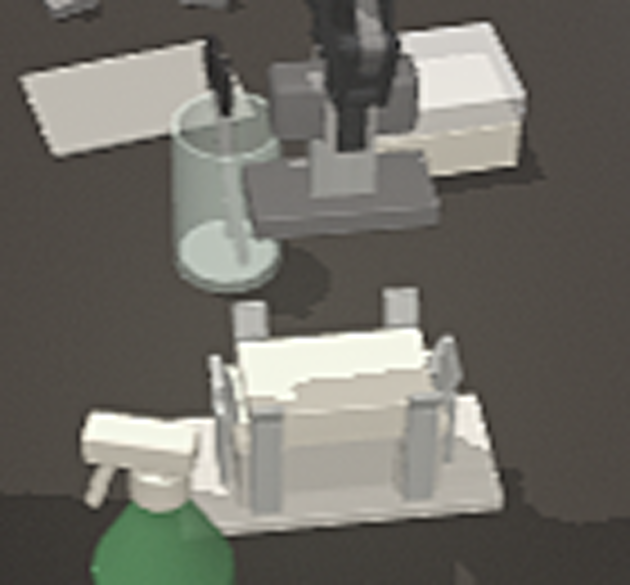

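View pics/w13.png

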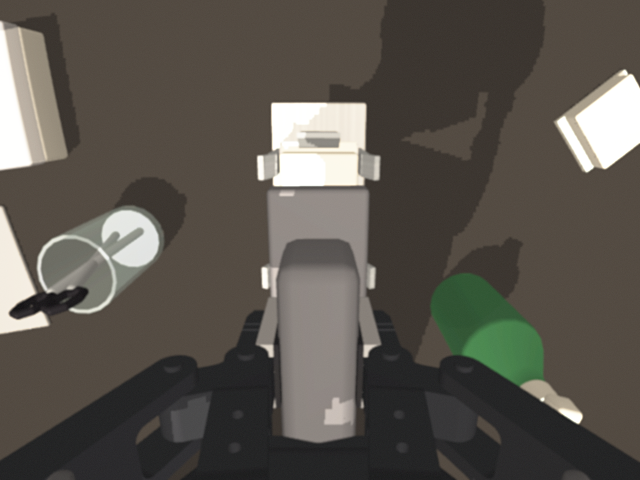

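With the press lifted, the cover top stays at about 75 mm and both clips stand upright, so it is home. Now carry the press back over the pad.

```bash
python3 -m handwheel '[[[1,-9.2,33.3,0,0,0,0.0175],[1,-9.2,33.3,0,0,0,0.0175],[1,-9.2,33.3,0,0,0,0.0175],[1,-9.2,33.3,0,0,0,0.0175],[1,-9.2,33.3,0,0,0,0.0175],[1,-9.2,33.3,0,0,0,0.0175],[1,-9.2,33.3,0,0,0,0.0175],[1,-9.2,33.3,0,0,0,0.0175],[1,-9.2,33.3,0,0,0,0.0175],[1,-9.2,33.3,0,0,0,0.0175],[1,0,0,0,0,0,0],[1,0,0,0,0,0,0],[1,0,0,0,0,0,0]]]'
python3 - <<'E'
from h import *
st()
im=get_image("wrist"); cv2.imwrite("pics/w14.png",im["color"])
E
```

```text
time: 22.38
tool_pos: [494.7, 318.2, 255.7]
orientation: [-66.9, 89.9, -144.3]
ft_force: [-0.7, 0.7, -4.2]
opening: 22.7
t 22.38 tcp [494.7 318.2 255.7] x [-0.001 -0.001 -1.   ] jaw ang -77.4 F [-0.7  0.7 -4.2] open 22.7 j [21. 11. 89. -0. 80. 98.]
```

View pics/w14.png

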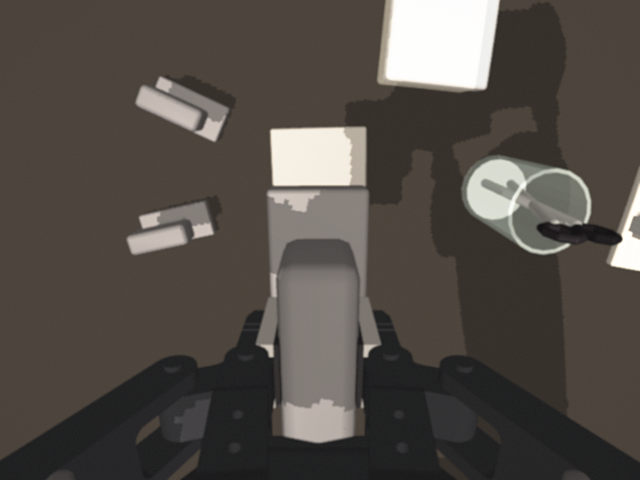

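The pad is centred under the foot at column 318. Lowering; touchdown expected at z≈72.6.

```bash
python3 -m handwheel '[[[1,0,0,-25,0,0,0],[1,0,0,-40,0,0,0],[1,0,0,-40,0,0,0],[1,0,0,-35,0,0,0],[1,0,0,-25,0,0,0],[1,0,0,-10,0,0,0],[1,0,0,-4,0,0,0],[1,0,0,0,0,0,0],[1,0,0,0,0,0,0]]]'
python3 -m handwheel '[[[1,0,0,-1.5,0,0,0],[1,0,0,-1,0,0,0],[1,0,0,0,0,0,0]]]'
```

```text
time: 23.55
tool_pos: [495.5, 319.4, 78.6]
orientation: [98.4, 89.9, 21.0]
ft_force: [0.7, -0.0, -3.2]
opening: 22.8
time: 23.92
tool_pos: [494.5, 319.1, 74.7]
orientation: [-82.4, 90.0, -159.7]
ft_force: [-0.8, 0.1, -3.3]
opening: 22.8
```

```bash
python3 -m handwheel '[[[1,0,0,-1,0,0,0],[1,0,0,-0.8,0,0,0],[1,0,0,0,0,0,0]]]'
```

```text
time: 24.3
tool_pos: [494.5, 319.1, 72.8]
orientation: [-83.4, 90.0, -160.7]
ft_force: [-0.1, 0.3, -4.2]
opening: 22.6
```

```bash
python3 -m handwheel '[[[1,0,0,-1,0,0,0],[1,0,0,0,0,0,0]]]'
python3 -m handwheel '[[[0.3,0,0,0,0,0,0],[-1,0,0,0,0,0,0],[-1,0,0,0,0,0,0],[-1,0,0,0,0,0,0],[-1,0,0,0,0,0,0],[-1,0,0,20,0,0,0],[-1,0,0,40,0,0,0],[-1,0,0,50,0,0,0],[-1,0,0,50,0,0,0],[-1,0,0,20,0,0,0],[-1,-30,30,0,0,0,0],[-1,-30,30,0,0,0,0],[-1,-30,30,0,0,0,0],[-1,-30,30,0,0,0,0],[-1,0,0,0,0,0,0]]]'
python3 - <<'E'
from h import *
st()
for n in("top","side"):
    im=get_image(n); cv2.imwrite(f"pics/{n}15.png",im["color"]); np.save(f"pics/{n}15.npy",im,allow_pickle=True)
im=get_image("wrist"); cv2.imwrite("pics/w15.png",im["color"])
im=np.load("pics/top15.npy",allow_pickle=True).item()
W=pts(im)
for n,x,y,lo,hi,r in(("bar",494,319,78,98,50),("cover",586,-14,65,79,40),("tip",663.6,261,45,70,80),("spare",670,-267,15,32,50),("spray",487,-158,20,220,40),("beak",540,160,20,170,40)):
    m=(np.hypot(W[...,0]-x,W[...,1]-y)<r)&(W[...,2]>lo)&(W[...,2]<hi); w=W[m]
    if len(w)>5: print(n,len(w),cv2.minAreaRect(w[:,:2].astype(np.float32)),np.median(w[:,2]).round(1))
E
```

```text
time: 24.55
tool_pos: [494.7, 319.2, 72.6]
orientation: [96.7, 90.0, 19.4]
ft_force: [-2.9, -1.1, 1.5]
opening: 23.0
time: 26.42
tool_pos: [372.8, 440.9, 253.7]
orientation: [130.5, 89.9, 53.4]
ft_force: [1.0, -0.2, 0.4]
opening: 85.3
t 26.43 tcp [372.8 440.9 253.7] x [ 0.001  0.002 -1.   ] jaw ang -77.1 F [ 1.  -0.2  0.4] open 85.3 j [ 38.   9.  91.   0.  79. 115.]
bar 314 ((494.349609375, 318.29119873046875), (68.7537841796875, 24.77692985534668), 14.197381019592285) 87.6
cover 636 ((586.1394653320312, -14.456905364990234), (78.03375244140625, 56.25108337402344), 2.256601095199585) 75.3
tip 1490 ((663.7744140625, 261.1903076171875), (113.95564270019531, 77.97074127197266), 8.007539749145508) 57.3
spare 592 ((668.6580810546875, -264.53369140625), (56.34477996826172, 71.77581787109375), 41.33891677856445) 24.6
spray 759 ((487.2420959472656, -158.36212158203125), (61.28927230834961, 61.595523834228516), 55.76652145385742) 120.3
beak 527 ((540.3460083007812, 160.38397216796875), (61.18977355957031, 60.879276275634766), 12.970438957214355) 87.0
```

View pics/top15.png

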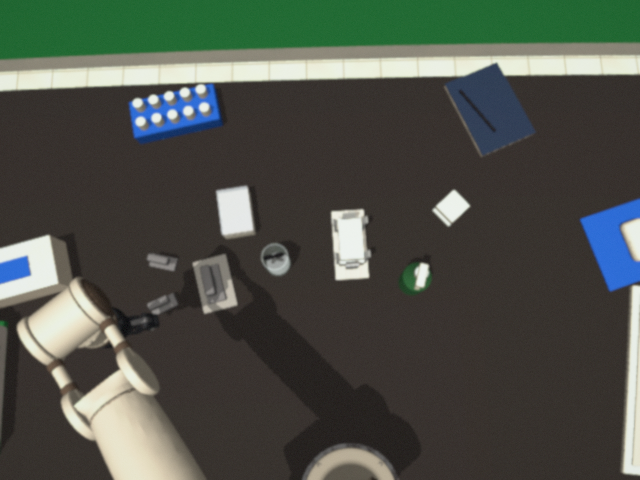

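View pics/side15.png

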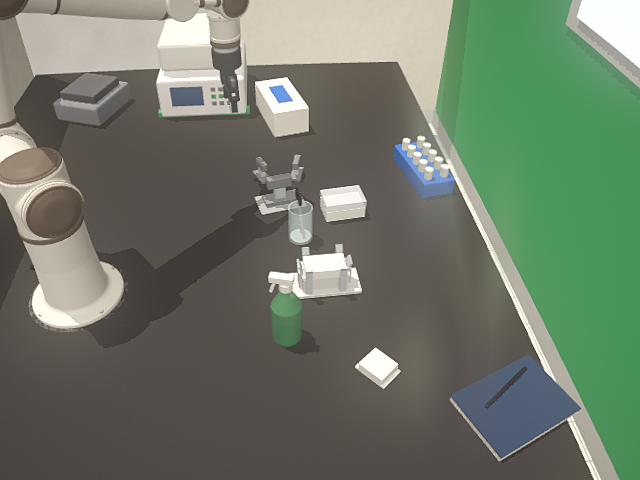

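The final views show the press upright on its pad (top view 213,283) with its bar at (494,318). The cover is home (350,242) with its top at about 75 mm. The bystanders have not moved and the arm is clear, so I'm handing in.

```bash
python3 -c "
from rig import finish_job; print(finish_job())"
```

```text
the job is handed in; nothing more can be done
None
```

I handed the job in at about 26.6 s. It returned no verdict, so the outcome below rests on my own checks.

I set the long cover on the sprung tray, released it and checked it lay level with its top at about 93 mm. I then pressed it home with the hand press, centred to about 1 mm. It went rigid at the seat, where I held it with about 25 N. Last, I stood the press back on its pad and moved the arm clear.

**Cover:** The top stayed at about 75 mm after the press was lifted (74 mm expected when home). It is within about 1 mm of the block's centre and in line with it, and both clips looked upright. I judged the clips only by eye in the side view.

**Press:** It is upright, with the handle top at 87.6 mm (88 mm expected), about 2–3 mm from the pad's centre, and released.

**Bystanders:** The tip box, beaker and spray bottle measured within 0.5 mm of where they started. The spare cover's measured centre differed by about 3 mm. I put that down to the measurement taking in part of its lip this time, since nothing came near it and it looks unchanged in the pictures.

**Camera disagreement:** The top and wrist views disagreed by 2–4 mm on the press and block positions. I aligned each fit by comparing both parts in the wrist view. No check failed.

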